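# Refit and lock the drip tray of a sandwich press

## Task

The flat drip tray of the sandwich press has dried: lift it out of the blue drying stand, set it down flat on the press's sill with its plain metal nose just in the tray mouth, and let go of it there. Then take it by its red end and slide it fully home against the stop, and finally slide the yellow-knobbed keeper all the way across behind it so that it cannot come out. Leave the mug, the jar and the pepper mill where they stand.

Things in the scene. Friction and masses are not known exactly. Their poses are not given: they have to be found in the camera images.
- tray: Flat rigid drip tray, 180 mm long (its x), 56 mm wide (y), 6 mm thick, about 0.14 kg, balanced at its middle. Origin: centre of its underside; z up. From x = -90 to -60 mm it is red plastic (same width and thickness), the rest aluminium with a grey inset; nose at x = +90 mm. It starts flat in the stand, its x along the stand's x, underside 4 mm above the bench.
- tray_red_end (a point): Centre of the tray's red end face: (-90, 0, 3) mm in the tray's frame.
- stand: Blue drying stand, fixed. Origin: centre of its underside. Base 204 x 120 mm (x, y), 4 mm thick; at each end a U-shaped cup round the tray: end walls at x = +-93 to +-99 mm, side walls at y = +-31 to +-37 mm from |x| = 51 to 94 mm, tops 16 mm above the bench. Between the cups (|x| under 51 mm) the tray's long sides are free for fingers; near its ends they are not.
- press: Closed sandwich press, steel and black, fixed. Origin: at bench level in the front face, in the middle of the tray mouth; x points into the press, z up; at yaw 0 the mouth faces the robot. Front face y = -150 to 150 mm, 60 mm high; behind x = 65 mm the lid rises to 104 mm. In front a flat sill, 4 mm high: full width out to x = -65 mm, y = -75 to 75 mm out to x = -140 mm.
- tray_mouth (a point): Centre of the mouth's floor in the front face: (0, 0, 4) mm in the press's frame, same axes. Mouth: y = -32 to +32 mm, 18 mm high, 150 mm deep to a fixed stop; its floor is level with the sill. White lines on the sill and on the press's top show its sides. Fingers beside the tray cannot pass the face.
- tray_home (a point): Where the tray's origin lies when fully home: (60, 0, 4) mm in the press's frame, same axes; the tray's x must point along this x, nose at the stop, so that only the red end (30 mm) juts out of the face.
- keeper (a joint): Slide of the keeper along the sill, in m. 0 = fully to the press's +y, grows as the keeper moves to the press's -y, 0.105 = hard stop, keeper right behind the red end. Starts between 0 and 0.02. About 1.5 N of friction; it stays where it is left. It can pass only if the tray is within 5 mm of fully home.
- keeper_knob (a point): Centre of the top of the keeper's yellow knob, 47 mm above the bench. Knob 20 mm (press x) by 24 mm (press y), 30 mm tall, on a black shoe 22 mm by 44 mm, 18 mm high over the bench. In the press's frame it is always at x = -46 mm, and at y = 110 mm minus the joint value.
- mug: Bystander: blue ceramic mug, 80 mm across, 95 mm high. Origin: centre of its underside.
- jar: Bystander: amber glass jar, 76 mm across, 130 mm high. Origin: centre of its underside.
- mill: Bystander: dark wooden pepper mill, 54 mm across, 120 mm high. Origin: centre of its underside.
Things that resemble listed ones, but are neither listed nor needed, are in the scene too. Leave any brown or turquoise look-alike of the tray alone.

How it is judged:
By the outcome, as a careful person would: the job done as asked, in the order asked, and still so for the second after the job is handed in, with the robot touching nothing.
It also fails if it takes over 58 s, if anything falls off the work surface, if the arm or the gripper's body presses on something with over 40 N, if the wrist force passes 120 N, or if a joint passes its speed limit or range.

## Robot

A 6-joint arm with a two-finger parallel gripper is mounted at the origin on the work surface. World frame = base frame: x ahead of the robot, y to its left, z up, the work surface at z = 0. Lengths are in m, angles in degrees, forces in N, time in s.
With the tool pointing down it reaches from about 0.4 to 0.825 m from the base axis. Payload 7 kg.
Tool frame: the origin (TCP) lies midway between the tips of the shut fingers; the grasp point (between the pads) lies 19 mm behind it; x points along the fingers, z is the direction in which the jaws open and shut, and the axes are right-handed (so a half turn about x gives the same grasp; the last joint's range is limited). The gripper opens to 88 mm and grips with 3 to 60 N. Pads are 19 mm wide; open, the fingers measure 130 mm over their backs; the gripper's body (78 mm by 193 mm) begins 47 mm behind the grasp point.
Start: joints at [-53.451, 20.546, 0.682, 0, -70.136, -16.507], TCP at [0.231, -0.634, 0.227] pointing down, gripper open.
Joint ranges: [-176.03, 176.03], [-82.01, 121.73], [-58.28, 71.71], [-173.87, 95.51], [-174.79, -0.11], [-173.66, 173.66]. Speed limits (degrees/s): [136.94, 136.94, 172.46, 180, 180, 180].

## Interface

Orientations are given as [roll, pitch, yaw] about the fixed x, y, z axes, in that order (R = Rz(yaw) Ry(pitch) Rx(roll)).
In Python, from plant import ctrl gives the robot as it stands. The module is installed in compiled form; this text tells all that it offers.
- The arm moves only by the tool servo_tool, never from a script. Its argument "deltas" is a list of rows, each a list of 3 entries, a list of its own where there are three numbers: the turn, a rotation vector about the tool's x, y, z in degrees, then the shift along the tool's x, y, z in cm, then the finger opening in cm, from 0 to 8.76. A call has 1 to 5 rows; each row is the pose to reach, as a shift and turn from the pose measured when the call began, along the tool's axes at that moment; what a row does not reach only later rows make up. A row lasts 1/10 s, in which the tool goes at most 50 mm and 8.59 degrees, less where a joint would pass 70% of its speed; a pose out of reach is approached as far as the arm can. A call with a gripper value outside its range is refused whole. The fingers move at their own pace and stop on an object; the grip force is fixed at half the most. Time passes only in rows, so rows that repeat a pose let the fingers close. It gives the time, the measured TCP pose, the force and the opening at its end, in the units of the state.
- ctrl.get_obs(): the state, without advancing time (a new reading comes with each control period).
- ctrl.snapshot(name): name is "side" or "top" or "wrist"; returns a dict with "image" (400x640x3 uint8, red, green, blue), "vertical_fov" (degrees; the focal length in pixels is half the picture's height over the tangent of half this angle, whatever the lens; pixels are square), "cx", "cy" (the principal point, pixels), "rvec" (rotation vector, rad) and "tvec" (3), from world to camera coordinates, as OpenCV has them. Camera axes: x right, y down, z forward; pixel columns grow to the right and rows downward; lengths in m; the calibration is good to about 2 mm. A picture is of the moment at which its call begins. There is no depth.
- ctrl.close_job(): hands the job in, once; it reports no verdict.
The state is a dict: "clock": time; "joint_pos": joint angles; "qvel": joint speeds; "tau": joint torques, N m; "tool_pos": TCP position; "orientation": TCP orientation; "force": force on the tool from outside, world axes, zero at the start; "moment": the same for the moment, N m; "opening": finger opening in m.
Only numpy, scipy, OpenCV 4.12 (cv2) and the standard library are available. Lean on these libraries where they do the work, as an engineer would, in place of code of your own. Each camera call takes 0.05 s, during which the arm holds its last target. There are 200 camera calls.

## Working session

There is one attempt and no reset: what is moved stays moved. The work goes in short steps, Python scripts to look and compute and a tool call to move; the robot and the scene stay as the last step left them, time stands still between calls to the robot, and variables do not carry over. Pictures are saved under pics/ and viewed, on a budget of 10 in all, crops included, one or two more only if the job needs it, and the job is handed in when it is done.

Besides the shell and the picture viewer there is one more tool, called after "Request:" as name([rows], argument=value, ...), one row to a line, values as JSON. servo_tool: Moves the arm, as the interface text tells. Its arguments: {"type":"object","properties":{"deltas":{"type":"array","items":{"type":"array"}}},"required":["deltas"]}

```bash
mkdir -p pics && cat > h.py <<'E'
import numpy as np, cv2
from scipy.spatial.transform import Rotation as R
from plant import ctrl
def snap(n,save=None):
    s=ctrl.snapshot(n); s['f']=200/np.tan(np.radians(s['vertical_fov']/2))
    s['Rm']=cv2.Rodrigues(np.array(s['rvec'],float))[0]; s['t']=np.array(s['tvec'],float).ravel()
    if save: cv2.imwrite(f'pics/{save}.png',s['image'][:,:,::-1])
    return s
def ray(s,u,v):
    d=s['Rm'].T@np.array([(u-s['cx'])/s['f'],(v-s['cy'])/s['f'],1]); return -s['Rm'].T@s['t'],d
def onz(s,u,v,z):
    c,d=ray(s,u,v); return c+d*(z-c[2])/d[2]
def proj(s,p):
    q=s['Rm']@np.array(p,float)+s['t']; return s['f']*q[0]/q[2]+s['cx'],s['f']*q[1]/q[2]+s['cy']
def state():
    o=ctrl.get_obs(); return o,np.array(o['tool_pos']),R.from_euler('xyz',o['orientation'],degrees=True)
def delta(p,x_dir,z_dir):
    "shift cm, rotvec deg in tool axes to reach TCP p with tool x, z along given world dirs"
    o,t,r=state(); x=np.array(x_dir,float);x/=np.linalg.norm(x); z=np.array(z_dir,float); z-=x*(x@z); z/=np.linalg.norm(z)
    T=R.from_matrix(np.c_[x,np.cross(z,x),z])
    print('turn',np.round((r.inv()*T).as_rotvec(degrees=True),1),'shift cm',np.round(r.inv().apply(np.array(p)-t)*100,2))
E
python3 - <<'E'
from h import *
a=snap('top','top'); b=snap('side','side'); c=snap('wrist','wrist')
for s in (a,b,c): print(s['f'],s['cx'],s['cy'],-s['Rm'].T@s['t'])
o,t,r=state(); print(o); print(r.as_matrix().round(3))
cv2.imwrite('pics/both.png',np.vstack([a['image'],b['image']])[:,:,::-1][:, :])
i=np.vstack([a['image'],b['image']])[:,:,::-1]; print(i.shape)
E
```

```text
516.8203733112167 322.60937238093135 201.40572889961487 [ 0.31799746 -0.13377368  1.89438545]
464.9620177640782 314.7919708549883 200.8656419435388 [-0.18068283  0.65750082  0.94658939]
298.1546187801512 320.3958952275327 196.91248456455452 [ 0.15126097 -0.66180943  0.3851289 ]
{'clock': 0.15, 'joint_pos': array([-5.34515133e+01,  2.05823128e+01,  6.46054042e-01, -1.75691108e-02,
       -7.01351989e+01, -1.65058824e+01]), 'qvel': array([ 0.02172338, -0.09835466,  0.09447269,  0.09985678, -0.00825646,
       -0.02609095]), 'tau': array([-3.30800627e-03, -5.83275104e+01,  2.93291348e+01,  7.00118735e+00,
        8.80956883e-03, -1.02956858e-04]), 'tool_pos': array([ 0.2311877 , -0.63377758,  0.22582696]), 'orientation': array([  3.49161979,  89.92665758, 113.52824376]), 'force': array([ 0.8734643 , -0.13253789, -0.4222615 ]), 'moment': array([-0.00064926, -0.00196439,  0.00295733]), 'opening': 0.08769662021618678}
[[-0.001 -0.939 -0.343]
 [ 0.001 -0.343  0.939]
 [-1.     0.     0.001]]
(800, 640, 3)
```

View pics/top.png

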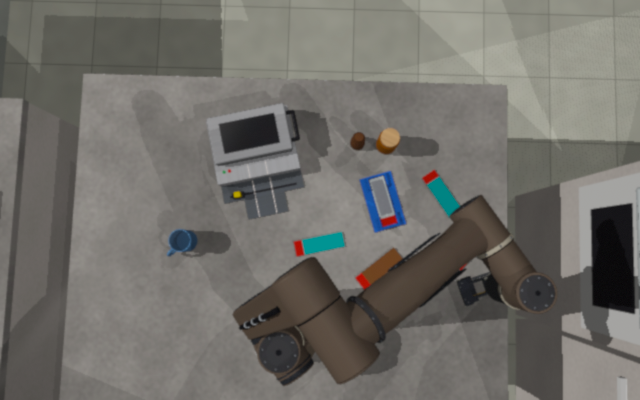

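View pics/side.png

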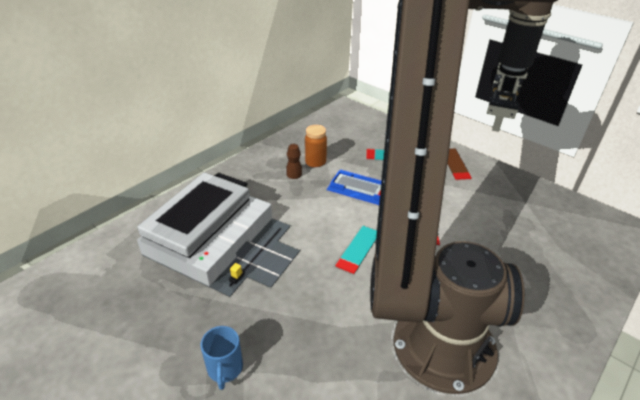

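The tray candidates in the top view are grey in the blue stand at (383,200), turquoise at (320,244) and (440,192), and brown at (380,268). Only the one in the blue stand is aluminium with a grey inset. I'll measure it and confirm with an enlarged crop.

```bash
cat > m.py <<'E'
from h import *
def rect(mask,box):
    m=np.zeros_like(mask); x0,y0,x1,y1=box; m[y0:y1,x0:x1]=mask[y0:y1,x0:x1]
    cs=cv2.findContours(m,cv2.RETR_EXTERNAL,cv2.CHAIN_APPROX_NONE)[0]
    return max(cs,key=cv2.contourArea)
def hsv(s): return cv2.cvtColor(s['image'],cv2.COLOR_RGB2HSV)
def inr(s,a,b): return cv2.inRange(hsv(s),a,b)
E
python3 - <<'E'
from m import *
a=snap('top')
blue=inr(a,(108,150,80),(125,255,255)); c=rect(blue,(340,160,420,240))
w=np.array([onz(a,*p[0],0.010)[:2] for p in c],np.float32); r=cv2.minAreaRect(w); print('stand',r)
red=inr(a,(0,170,90),(8,255,255))|inr(a,(172,170,90),(180,255,255)); c=rect(red,(370,205,405,235))
w=np.array([onz(a,*p[0],0.010)[:2] for p in c],np.float32); print('red',cv2.minAreaRect(w))
y=inr(a,(22,150,100),(35,255,255)); c=rect(y,(220,180,260,210)); M=cv2.moments(c); u=(M['m10']/M['m00'],M['m01']/M['m00']); print('knob',u,onz(a,*u,.047))
i=a['image'][:,:,::-1]
A=cv2.resize(i[160:240,340:450],None,fx=5,fy=5,interpolation=cv2.INTER_CUBIC); B=cv2.resize(i[95:225,195:315],None,fx=4.2,fy=4.2,interpolation=cv2.INTER_CUBIC)
cv2.imwrite('pics/crop1.png',A); cv2.imwrite('pics/crop2.png',B)
E
```

```text
stand ((0.4968250095844269, -0.3407612442970276), (0.19953593611717224, 0.11660666018724442), 17.321290969848633)
red ((0.4260930120944977, -0.364640474319458), (0.024490777403116226, 0.05118018016219139), 17.625600814819336)
knob (236.6713615023474, 194.037558685446) [0.50348519 0.18711916 0.047     ]
```

View pics/crop1.png

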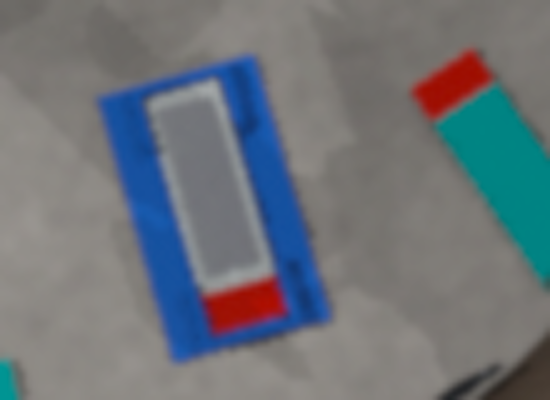

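View pics/crop2.png

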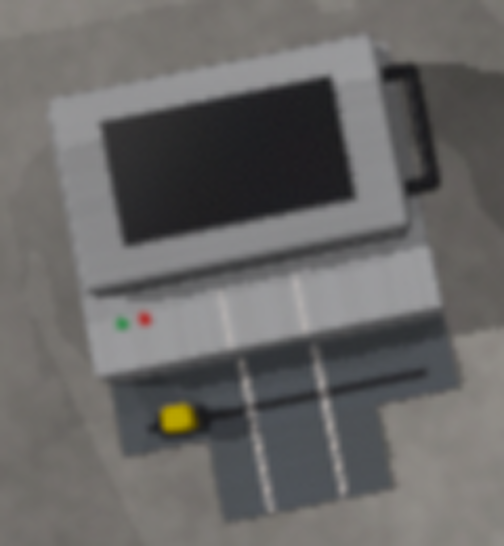

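```bash
python3 - <<'E'
from h import *
a=snap('top')
f=lambda u,v,z: onz(a,195+u/4.2,95+v/4.2,z)[:2]
L=[f(242,360,.004),f(270,512,.004)];Rr=[f(315,345,.004),f(343,493,.004)]
T=[f(222,292,.06),f(232,346,.06)],[f(295,275,.06),f(306,331,.06)]
for l in (L,Rr,*T):
    d=l[0]-l[1]; print(l,np.degrees(np.arctan2(d[1],d[0])))
# face top edge
e=[f(100,377,.06),f(440,307,.06)];d=e[0]-e[1];print('edge',e,np.degrees(np.arctan2(-d[0],d[1])),np.linalg.norm(d),sum(e)/2)
# sill front
e=[f(228,520,.004),f(394,487,.004)];d=e[0]-e[1];print('sill',e,np.degrees(np.arctan2(-d[0],d[1])),np.linalg.norm(d),sum(e)/2)
delta((0.497,-0.341,0.12),(0,0,-1),(-.298,.955,0))
delta((0.497,-0.341,0.12),(0,0,-1),(.298,-.955,0))
E
```

```text
[array([0.55890195, 0.13798856]), array([0.42607795, 0.10791913])] 12.755920536396982
[array([0.57406343, 0.07441274]), array([0.44457067, 0.04486827])] 12.852346110063607
[array([0.60977865, 0.14950085]), array([0.56353413, 0.13897185])] 12.826514946436706
[array([0.62629225, 0.08770839]), array([0.57828661, 0.07639369])] 13.262304834749127
edge [array([0.53362026, 0.2502618 ]), array([ 0.60231386, -0.03718118])] 13.44055129096146 0.2955372698519481 [0.56796706 0.10654031]
sill [array([0.41800701, 0.14426543]), array([0.45113992, 0.00053959])] 12.981525310616293 0.14749545217232693 [0.43457346 0.07240251]
turn [ 2.7  0.  -0. ] shift cm [ 10.62 -35.01  18.41]
turn [-1.773e+02  0.000e+00  1.000e-01] shift cm [ 10.62 -35.01  18.41]
```

Crop 1 confirms the aluminium tray with its grey inset in the blue stand, red end toward the robot at full-image (389,222). Crop 2 shows the press at yaw of about 13° and the yellow knob at (237,194). Stand yaw is about 17.4°, and the sizes agree with those given. Moving above the tray.

Request:
servo_tool([
  [[0,0,0],[0,-5,3],8.76],
  [[0,0,0],[1,-9,5],8.76],
  [[0,0,0],[2,-14,8],8.76],
  [[0,0,0],[3,-19,10],8.76],
  [[0,0,0],[4,-23,12],8.76],
])

```text
clock: 0.75
tool_pos: [0.398, -0.4505, 0.1891]
orientation: [-92.1, 90.0, 18.0]
force: [0.8, -0.6, 0.8]
opening: 0.0876
```

```bash
python3 - <<'E'
from h import *
print(state()[:2])
delta((0.497,-0.341,0.12),(0,0,-1),(-.298,.955,0))
E
```

```text
({'clock': 0.75, 'joint_pos': array([-2.99450104e+01,  1.51787663e+01, -1.20613542e+01, -1.90005517e-02,
       -6.27446167e+01, -4.00158901e+01]), 'qvel': array([ 47.96705637,  -0.11866377, -15.00889327,  -0.05010973,
        14.82867152, -47.50638633]), 'tau': array([ -5.92961177, -51.25012279,  27.50267923,   6.40674993,
        -0.6636882 ,   1.37392055]), 'tool_pos': array([ 0.39802739, -0.45051254,  0.18911554]), 'orientation': array([-92.07901138,  89.97723382,  17.95138892]), 'force': array([ 0.76551037, -0.6353866 ,  0.80634182]), 'moment': array([-0.09671002, -0.11554894,  0.02702747]), 'opening': 0.08757161524996342}, array([ 0.39802739, -0.45051254,  0.18911554]))
turn [ 2.7 -0.   0. ] shift cm [  6.92 -13.05   6.9 ]
```

Request:
servo_tool([
  [[2.7,0,0],[2,-4,2],8.76],
  [[2.7,0,0],[4,-8.5,4.5],8.76],
  [[2.7,0,0],[6.9,-13,6.9],8.76],
  [[2.7,0,0],[6.9,-13,6.9],8.76],
  [[2.7,0,0],[6.9,-13,6.9],8.76],
])

```text
clock: 1.25
tool_pos: [0.4971, -0.3393, 0.1186]
orientation: [45.9, 89.9, 153.4]
force: [-0.5, -0.1, 0.5]
opening: 0.0876
```

```bash
python3 - <<'E'
from m import *
print(state()[1])
w=snap('wrist','w1')
red=inr(w,(0,170,70),(8,255,255))|inr(w,(172,170,70),(180,255,255))
blue=inr(w,(108,150,60),(125,255,255))
for n,m,z in(('red',red,.010),('blue',blue,.004)):
    for c in cv2.findContours(m,cv2.RETR_EXTERNAL,cv2.CHAIN_APPROX_NONE)[0]:
        if cv2.contourArea(c)<300: continue
        q=np.array([onz(w,*p[0],z)[:2] for p in c],np.float32); print(n,cv2.minAreaRect(q),c.reshape(-1,2).min(0),c.reshape(-1,2).max(0))
E
```

```text
[ 0.49711319 -0.33925688  0.11863289]
red ((0.5926048159599304, -0.5094414353370667), (0.027757592499256134, 0.05791144445538521), 35.54069137573242) [ 92 213] [156 246]
red ((0.4279698133468628, -0.3613671362400055), (0.02763824351131916, 0.05556665360927582), 17.494972229003906) [286  98] [350 131]
blue ((0.4949576258659363, -0.33988896012306213), (0.19408419728279114, 0.11987507343292236), 17.255889892578125) [250  82] [388 278]
```

View pics/w1.png

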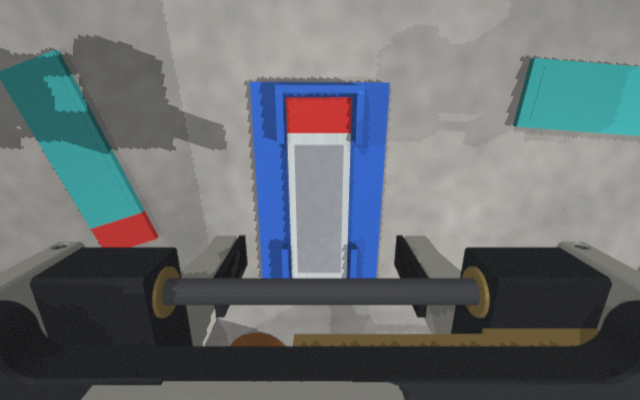

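The wrist view shows the tray centred between the fingers, with its red end at (318,115) and its middle at column 320. Both measurements put the centre at about (0.498,-0.340), so I'm descending.

Request:
servo_tool([
  [[0,0,0],[4,0,0],8.76],
  [[0,0,0],[8,0,0],8.76],
  [[0,0,0],[10.5,0,0],8.76],
  [[0,0,0],[11.2,0,0],8.76],
  [[0,0,0],[11.2,0,0],8.76],
])

```text
clock: 1.8
tool_pos: [0.496, -0.3413, 0.0075]
orientation: [60.3, 89.9, 167.7]
force: [-0.0, -0.2, 0.9]
opening: 0.0879
```

Request:
servo_tool([
  [[0,0,0],[0,0,0],8.76],
  [[0,0,0],[0,0,0],5.2],
  [[0,0,0],[0,0,0],5.0],
  [[0,0,0],[0,0,0],5.0],
  [[0,0,0],[0,0,0],5.0],
])

```text
clock: 2.3
tool_pos: [0.4962, -0.3414, 0.008]
orientation: [63.4, 89.9, 170.8]
force: [-0.4, -0.1, -0.2]
opening: 0.0607
```

Request:
servo_tool([
  [[0,0,0],[0.2,0,0],6.0],
  [[0,0,0],[0.25,0,0],6.0],
  [[0,0,0],[0.25,0,0],5.0],
  [[0,0,0],[0.25,0,0],5.0],
  [[0,0,0],[0.25,0,0],5.0],
])

```text
clock: 2.8
tool_pos: [0.4961, -0.3413, 0.0054]
orientation: [59.1, 89.9, 166.5]
force: [0.2, -0.5, -0.7]
opening: 0.0554
```

Request:
servo_tool([
  [[0,0,0],[0,0,0],5.0],
  [[0,0,0],[0,0,0],5.0],
  [[0,0,0],[0,0,0],5.0],
  [[0,0,0],[0,0,0],5.0],
])

```text
clock: 3.2
tool_pos: [0.4961, -0.3413, 0.0053]
orientation: [58.8, 89.9, 166.2]
force: [0.9, 0.1, -0.2]
opening: 0.0553
```

Gripped at 55.3 mm. Lifting slowly.

Request:
servo_tool([
  [[0,0,0],[-0.7,0,0],5.0],
  [[0,0,0],[-2,0,0],5.0],
  [[0,0,0],[-4,0,0],5.0],
  [[0,0,0],[-6,0,0],5.0],
  [[0,0,0],[-7.5,0,0],5.0],
])

```text
clock: 3.7
tool_pos: [0.4968, -0.3416, 0.0829]
orientation: [-167.1, 90.0, -59.7]
force: [0.2, 0.5, -1.5]
opening: 0.0552
```

```bash
python3 - <<'E'
from m import *
o,t,r=state();print(t,o['opening'],o['force'])
w=snap('wrist','w2')
red=inr(w,(0,170,70),(8,255,255))|inr(w,(172,170,70),(180,255,255))
c=rect(red,(250,60,400,200))
q=np.array([onz(w,*p[0],t[2]+.0045)[:2] for p in c],np.float32); print(cv2.minAreaRect(q),cv2.boundingRect(c))
ex=np.array([.974,.225]);ey=np.array([-.225,.974])
for c in ((.569,.105),): 
    p=np.array(c)-.085*ex; print(p); delta((*p,.06),(0,0,-1),(*ey,0))
E
```

```text
[ 0.49678127 -0.34156864  0.08288492] 0.05519574767352716 [ 0.24266222  0.46574412 -1.4855419 ]
((0.4287755489349365, -0.3617580831050873), (0.02931584231555462, 0.05593913421034813), 17.402477264404297) (264, 98, 113, 60)
[0.48621  0.085875]
turn [ 4.4 -0.2  0.1] shift cm [  2.44 -11.69  41.2 ]
```

Request:
servo_tool([
  [[1,0,0],[0,-1,4],5.0],
  [[2,0,0],[0,-2.5,9],5.0],
  [[3,0,0],[0,-4,14],5.0],
  [[4,0,0],[0,-5.5,19],5.0],
  [[4.4,0,0],[0,-7,24],5.0],
])

```text
clock: 4.25
tool_pos: [0.4928, -0.0993, 0.0854]
orientation: [-125.5, 89.7, -22.5]
force: [1.0, 0.5, -1.6]
opening: 0.0554
```

```bash
python3 - <<'E'
from h import *
print(state()[1]);delta((.486-.0,.086,.075),(0,0,-1),(-.225,.974,0))
E
```

```text
[ 0.49280207 -0.09928265  0.0854097 ]
turn [-0.  -0.2  0.2] shift cm [ 1.   -3.49 18.21]
```

Request:
servo_tool([
  [[0,0,0],[0.2,-1,4],5.0],
  [[0,0,0],[0.5,-2,9],5.0],
  [[0,0,0],[0.8,-3,14],5.0],
  [[0,0,0],[1,-3.5,18.2],5.0],
  [[0,0,0],[1,-3.5,18.2],5.0],
])

```text
clock: 4.75
tool_pos: [0.4865, 0.0906, 0.0757]
orientation: [-108.4, 89.6, -5.2]
force: [0.6, -0.6, -1.5]
opening: 0.0554
```

Request:
servo_tool([
  [[0,0,0],[0,0,0],5.0],
  [[0,0,0],[0,0,0],5.0],
])

```text
clock: 4.95
tool_pos: [0.4865, 0.0905, 0.076]
orientation: [-106.3, 89.6, -3.0]
force: [0.4, 1.3, -2.2]
opening: 0.0552
```

```bash
python3 - <<'E'
from h import *
print(state()[1],state()[2].as_matrix().round(3).tolist());w=snap('wrist','w3');t=snap('top','t3');s=snap('side')
A=cv2.resize(s['image'][170:300,130:310,::-1],None,fx=3.55,fy=3.55,interpolation=cv2.INTER_CUBIC)[:,:640]
cv2.imwrite('pics/ws3.png',np.vstack([w['image'][60:200,:,::-1],A])[:600])
for z in((.007,),): print(proj(w,(.569,.105,.06)))
E
```

```text
[0.48654786 0.09053428 0.07598273] [[0.007, -0.973, -0.23], [-0.0, -0.23, 0.973], [-1.0, -0.006, -0.002]]Traceback (most recent call last):
  File "<stdin>", line 4, in <module>
    return _nx.concatenate(arrs, 0, dtype=dtype, casting=casting)
           ~~~~~~~~~~~~~~~^^^^^^^^^^^^^^^^^^^^^^^^^^^^^^^^^^^^^^^
ValueError: all the input array dimensions except for the concatenation axis must match exactly, but along dimension 1, the array at index 0 has size 640 and the array at index 1 has size 639
```

```bash
python3 - <<'E'
from m import *
O=np.array([.569,.105]);ex=np.array([.974,.225]);ey=np.array([-.225,.974])
for n in('top','side'):
    s=snap(n); img=cv2.imread(f'pics/{n}.png'); g=cv2.cvtColor(img,cv2.COLOR_BGR2GRAY).astype(float)
    for z,xs in((.004,np.linspace(-.13,-.06,8)),(.06,np.linspace(.01,.05,5))):
      for y0 in(.032,-.032):
        out=[]
        for x in xs:   # scan across line in press y, intensity centroid above background
            yy=y0+np.linspace(-.012,.012,49); P=np.array([proj(s,(*(O+x*ex+y*ey),z)) for y in yy],np.float32)
            v=cv2.remap(g.astype(np.float32),P[:,0][None],P[:,1][None],cv2.INTER_LINEAR)[0]; v=np.clip(v-np.median(v)-8,0,None)
            if v.sum()>0: out.append((x,(v*yy).sum()/v.sum()))
        out=np.array(out); k=np.polyfit(out[:,0],out[:,1],1); print(n,z,y0,out[:,1].round(4)*1e3,'slope deg',np.degrees(k[0]).round(2))
s=snap('side'); i=cv2.imread('pics/side.png')
n=snap('side');t=snap('top')
A=cv2.resize(n['image'][170:300,130:310,::-1],(640,462),interpolation=cv2.INTER_CUBIC)
cv2.imwrite('pics/s3.png',A)
E
```

```text
top 0.004 0.032 [35.3 35.7 35.6 35.7 35.9 35.8 36.  35.4] slope deg 0.2
top 0.004 -0.032 [-29.5 -29.9 -29.4 -29.6 -29.5 -29.2 -29.3 -28.8] slope deg 0.58
top 0.06 0.032 [36.8 36.1 36.9 36.5 37.2] slope deg 0.63
top 0.06 -0.032 [-28.3 -28.2 -28.3 -27.7 -28.3] slope deg 0.3
side 0.004 0.032 [35.8 35.9 36.  35.9 36.  36.  36.  35.4] slope deg -0.15
side 0.004 -0.032 [-28.9 -29.3 -29.2 -29.3 -28.8 -29.1 -29.  -29. ] slope deg 0.14
side 0.06 0.032 [36.6 36.4 37.  36.7 36.2] slope deg -0.25
side 0.06 -0.032 [-27.8 -28.6 -28.2 -28.8 -28.3] slope deg -0.69
```

View pics/s3.png

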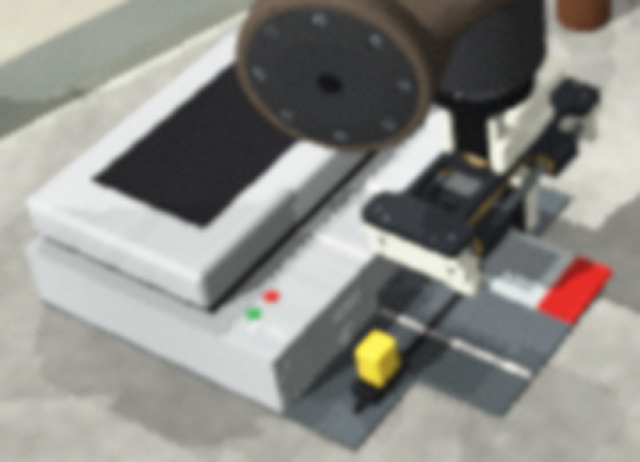

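```bash
cat >> h.py <<'E'
O=np.array([.5682,.1083]);ex=np.array([.974,.2267]);ey=np.array([-.2267,.974])
def pd(x,y,z): p=O+x*ex+y*ey; delta((*p,z),(0,0,-1),(*ey,0))
def press(p): d=np.array(p)[:2]-O; return np.round([d@ex*1e3,d@ey*1e3],1)
E
python3 - <<'E'
from h import *
print(press(state()[1])); pd(-.104,0,.010)
E
```

```text
[-83.7   0.6]
turn [ 0.1 -0.1  0.3] shift cm [ 6.55  2.07 -0.05]
```

Request:
servo_tool([
  [[0,0,0.3],[0,1.2,-0.05],5.0],
  [[0,0,0.3],[0,2.1,-0.05],5.0],
  [[0,0,0.3],[1.5,2.1,-0.05],5.0],
  [[0,0,0.3],[3.5,2.1,-0.05],5.0],
  [[0,0,0.3],[5,2.1,-0.05],5.0],
])

```text
clock: 5.85
tool_pos: [0.4655, 0.0843, 0.025]
orientation: [-162.1, 89.9, -58.9]
force: [-0.2, 0.2, -2.4]
opening: 0.0554
```

Request:
servo_tool([
  [[0,0,0],[0,0,0],5.0],
  [[0,0,0],[0,0,0],5.0],
])

```text
clock: 6.05
tool_pos: [0.4648, 0.084, 0.0252]
orientation: [172.3, 89.9, -84.5]
force: [0.6, -0.2, -2.0]
opening: 0.0552
```

```bash
python3 - <<'E'
from m import *
o,t,r=state();print(t,press(t),o['opening'],o['force']); pd(-.104,0,.010);pd(-.086,0,.010)
w=snap('wrist')
red=inr(w,(0,170,70),(8,255,255))|inr(w,(172,170,70),(180,255,255))
c=rect(red,(230,40,400,200))
q=np.array([onz(w,*p[0],t[2]+.0045)[:2] for p in c],np.float32); R_=cv2.minAreaRect(q);print(R_,press(R_[0]))
E
```

```text
[0.4647678  0.08403696 0.02516485] [-106.2   -0.2] 0.05523650928861798 [ 0.62990534 -0.23249073 -1.9801189 ]
turn [ 0.1 -0.1 -0. ] shift cm [ 1.52 -0.22  0.02]
turn [ 0.1 -0.1 -0. ] shift cm [ 1.52 -2.02  0.02]
((0.3955947160720825, 0.06870947778224945), (0.028863050043582916, 0.055887285619974136), 13.234478950500488) [-177.1    0.6]
```

Request:
servo_tool([
  [[0,0,0],[0.9,0,0],5.0],
  [[0,0,0],[1.5,0,0],5.0],
  [[0,0,0],[1.5,-0.7,0],5.0],
  [[0,0,0],[1.5,-1.5,0],5.0],
  [[0,0,0],[1.5,-2.1,0],5.0],
])

```text
clock: 6.6
tool_pos: [0.4871, 0.0896, 0.0108]
orientation: [-136.2, 89.9, -33.0]
force: [-0.6, 0.9, -1.0]
opening: 0.0554
```

Request:
servo_tool([
  [[0,0,0],[0,0,0],5.0],
  [[0,0,0],[0.2,0,0],5.0],
  [[0,0,0],[0.4,0,0],5.0],
  [[0,0,0],[0.4,0,0],5.0],
])

```text
clock: 7.0
tool_pos: [0.4867, 0.0893, 0.0065]
orientation: [-153.8, 89.9, -50.6]
force: [-0.4, 1.0, -2.0]
opening: 0.055
```

Request:
servo_tool([
  [[0,0,0],[0.1,0,0],5.0],
  [[0,0,0],[0.15,0,0],5.0],
  [[0,0,0],[0.15,0,0],5.0],
])

```text
clock: 7.3
tool_pos: [0.4865, 0.0893, 0.0053]
orientation: [-155.2, 89.9, -51.9]
force: [-1.3, -1.2, 3.5]
opening: 0.0551
```

Request:
servo_tool([
  [[0,0,0],[0,0,0],8.0],
  [[0,0,0],[0,0,0],8.0],
  [[0,0,0],[0,0,0],8.0],
  [[0,0,0],[0,0,0],8.0],
  [[0,0,0],[0,0,0],8.0],
])

```text
clock: 7.8
tool_pos: [0.4866, 0.0893, 0.0053]
orientation: [-154.4, 89.9, -51.1]
force: [-0.2, 0.3, -0.4]
opening: 0.08
```

Request:
servo_tool([
  [[0,0,0],[-1,0,0],8.0],
  [[0,0,0],[-3,0,0],8.0],
  [[0,0,0],[-5,0,0],8.0],
  [[0,0,0],[-7,0,0],8.0],
  [[0,0,0],[-8,0,0],8.0],
])

```text
clock: 8.3
tool_pos: [0.4873, 0.0898, 0.0876]
orientation: [-108.8, 89.8, -5.6]
force: [-0.3, 1.1, 0.9]
opening: 0.0801
```

```bash
python3 - <<'E'
from m import *
o,t,r=state();print(t,press(t),o['opening'])
w=snap('wrist','w4')
red=inr(w,(0,170,70),(8,255,255))|inr(w,(172,170,70),(180,255,255))
c=rect(red,(200,40,440,220))
q=np.array([onz(w,*p[0],.010)[:2] for p in c],np.float32); R_=cv2.minAreaRect(q);print(R_,press(R_[0]))
x=press(R_[0])[0]/1e3-.003
pd(x,0,.08)
E
```

```text
[0.48731176 0.08984995 0.08758109] [-83.    0.4] 0.08012488563108862
((0.41737470030784607, 0.07392647862434387), (0.028247106820344925, 0.05532420799136162), 13.258591651916504) [-154.7    0.7]
turn [ 0.2 -0.1  0.3] shift cm [ 0.8   7.53 -0.03]
```

View pics/w4.png

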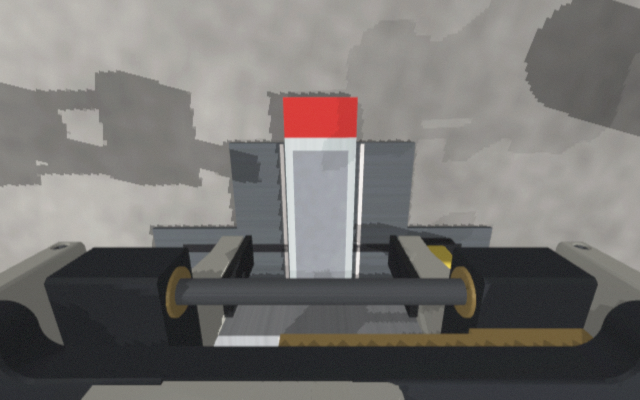

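The tray lies flat and straight between the white lines, with its red end at (320,117) and its nose about 10 mm inside the mouth. It has been let go of. Next is the red end.

Request:
servo_tool([
  [[0,0,0],[0.2,2.5,0],8.0],
  [[0,0,0],[0.6,5,0],8.0],
  [[0,0,0.3],[0.8,7.4,0],8.0],
  [[0,0,0.3],[0.8,7.4,0],8.0],
  [[0,0,0.3],[0.8,7.4,0],8.0],
])

```text
clock: 8.85
tool_pos: [0.4158, 0.0732, 0.08]
orientation: [-164.4, 89.9, -61.1]
force: [1.1, 0.2, 0.2]
opening: 0.08
```

```bash
python3 - <<'E'
from h import *
print(press(state()[1]));pd(-.157,0.0005,.0065)
E
```

```text
[-156.4    0.3]
turn [ 0.2 -0.1  0. ] shift cm [7.35 0.06 0.02]
```

Request:
servo_tool([
  [[0,0,0],[3,0.05,0],8.0],
  [[0,0,0],[6,0.05,0],8.0],
  [[0,0,0],[7.4,0.05,0],8.0],
  [[0,0,0],[7.4,0.05,0],8.0],
  [[0,0,0],[7.4,0.05,0],8.0],
])

```text
clock: 9.35
tool_pos: [0.4159, 0.0732, 0.006]
orientation: [164.5, 89.9, -92.2]
force: [0.4, -0.4, 0.7]
opening: 0.0803
```

Request:
servo_tool([
  [[0,0,0],[0,0,0],5.0],
  [[0,0,0],[0,0,0],5.0],
  [[0,0,0],[0,0,0],5.0],
  [[0,0,0],[0,0,0],5.0],
  [[0,0,0],[0,0,0],5.0],
])

```text
clock: 9.85
tool_pos: [0.4163, 0.0734, 0.0064]
orientation: [-153.3, 89.9, -50.0]
force: [-0.3, 0.7, 3.7]
opening: 0.0549
```

Request:
servo_tool([
  [[0,0,0],[0,0,0],5.0],
  [[0,0,0],[0,0,0],5.0],
  [[0,0,0],[0,0,0],5.0],
  [[0,0,0],[0,0,0],5.0],
  [[0,0,0],[0,0,0],5.0],
])

```text
clock: 10.35
tool_pos: [0.4163, 0.0734, 0.0065]
orientation: [-153.8, 89.9, -50.5]
force: [-1.4, -0.1, 3.5]
opening: 0.0552
```

```bash
python3 - <<'E'
from h import *
print(press(state()[1]));pd(-.022,0.000,.0065)
E
```

```text
[-155.9    0.5]
turn [ 0.2 -0.1  0. ] shift cm [ 1.000e-02 -1.339e+01 -1.000e-01]
```

Request:
servo_tool([
  [[0,0,0],[0,-1.2,0],5.0],
  [[0,0,0],[0,-2.6,0],5.0],
  [[0,0,0],[0,-4,-0.02],5.0],
  [[0,0,0],[0,-5.4,-0.04],5.0],
  [[0,0,0],[0,-6.8,-0.05],5.0],
])

```text
clock: 10.85
tool_pos: [0.4799, 0.0867, 0.0064]
orientation: [117.2, 89.7, -139.5]
force: [-9.8, -2.7, 16.2]
opening: 0.0551
```

```bash
python3 - <<'E'
from h import *
print(press(state()[1]));pd(-.020,0.000,.0065)
E
```

```text
[-90.9  -1. ]
turn [ 0.2 -0.2 -0.3] shift cm [-0.05 -7.09  0.08]
```

Request:
servo_tool([
  [[0,0,-0.2],[-0.05,0,0.05],5.0],
  [[0,0,-0.3],[-0.1,-0.8,0.07],5.0],
  [[0,0,-0.3],[-0.1,-1.8,0.08],5.0],
  [[0,0,-0.3],[-0.1,-2.8,0.08],5.0],
  [[0,0,-0.3],[-0.1,-3.8,0.08],5.0],
])

```text
clock: 11.35
tool_pos: [0.5177, 0.0966, 0.0071]
orientation: [177.7, 89.8, -79.0]
force: [-0.5, -0.5, -0.6]
opening: 0.0549
```

```bash
python3 - <<'E'
from h import *
print(press(state()[1]));pd(-.016,0.000,.0065)
E
```

```text
[-51.8   0. ]
turn [ 0.2 -0.2 -0. ] shift cm [ 0.06 -3.58 -0.01]
```

Contact forces are gone. Continuing slowly to the stop.

Request:
servo_tool([
  [[0,0,0],[0,-0.7,0],5.0],
  [[0,0,0],[0,-1.4,0],5.0],
  [[0,0,0],[0,-2.1,0],5.0],
  [[0,0,0],[0,-2.7,0],5.0],
  [[0,0,0],[0,-3.0,0],5.0],
])

```text
clock: 11.85
tool_pos: [0.5475, 0.1036, 0.0071]
orientation: [-178.1, 89.8, -74.8]
force: [-0.8, -0.4, -1.9]
opening: 0.0553
```

Request:
servo_tool([
  [[0,0,0],[0,-0.15,0],5.0],
  [[0,0,0],[0,-0.3,0],5.0],
  [[0,0,0],[0,-0.45,0],5.0],
])

```text
clock: 12.15
tool_pos: [0.5518, 0.1046, 0.0071]
orientation: [177.4, 89.8, -79.3]
force: [-0.2, -0.9, -2.0]
opening: 0.0549
```

```bash
python3 - <<'E'
from h import *
print(press(state()[1]));pd(-.016,0.000,.0065)
E
```

```text
[-16.9   0.1]
turn [ 0.2 -0.2 -0. ] shift cm [ 0.06 -0.09 -0.01]
```

Request:
servo_tool([
  [[0,0,0],[0,-0.1,0],5.0],
  [[0,0,0],[0,-0.2,0],5.0],
])

```text
clock: 12.35
tool_pos: [0.5537, 0.1051, 0.0071]
orientation: [177.9, 89.8, -78.8]
force: [-0.4, -0.0, -1.1]
opening: 0.0552
```

Request:
servo_tool([
  [[0,0,0],[0,-0.1,0],5.0],
  [[0,0,0],[0,-0.2,0],5.0],
])

```text
clock: 12.55
tool_pos: [0.5557, 0.1055, 0.0072]
orientation: [179.2, 89.8, -77.5]
force: [-0.6, -0.3, -1.6]
opening: 0.0552
```

```bash
python3 - <<'E'
from m import *
o,t,r=state();print(t,press(t))
for n in('wrist','side'):
    w=snap(n,n+'5')
    red=inr(w,(0,150,60),(8,255,255))|inr(w,(172,150,60),(180,255,255))
    for c in cv2.findContours(red,cv2.RETR_EXTERNAL,cv2.CHAIN_APPROX_NONE)[0]:
        if cv2.contourArea(c)<15: continue
        q=np.array([press(onz(w,*p[0],.010)) for p in c]); print(n,cv2.boundingRect(c),q.min(0),q.max(0))
w=snap('wrist');cv2.imwrite('pics/w5c.png',w['image'][:,:,::-1])
E
```

```text
[0.55568953 0.10553871 0.00717484] [-12.8   0.1]
wrist (272, 228, 98, 50) [-28.1 -26.8] [ 4.2 29.5]
side (336, 259, 22, 14) [-305.7  -95.7] [-250.8  -64.8]
side (245, 243, 13, 16) [-30.  -29.3] [-7.5 28.4]
side (465, 172, 6, 7) [-468.2 -663.1] [-444.6 -627.8]
```

View pics/w5c.png

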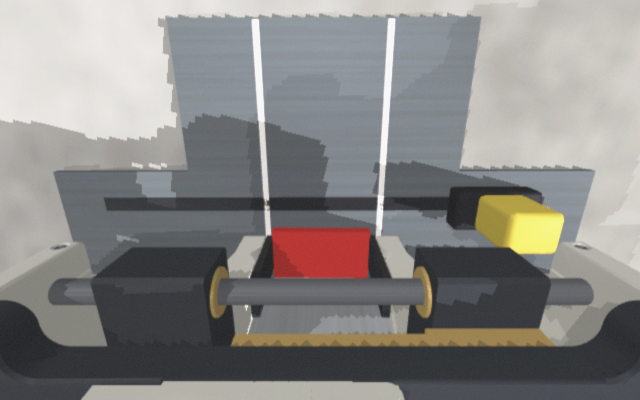

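Request:
servo_tool([
  [[0,0,0],[0,-0.1,0],5.0],
  [[0,0,0],[0,-0.2,0],5.0],
])

```text
clock: 12.9
tool_pos: [0.5572, 0.1058, 0.007]
orientation: [159.9, 89.8, -96.8]
force: [-3.6, -1.3, -0.8]
opening: 0.0554
```

Request:
servo_tool([
  [[0,0,0],[0,-0.1,0],5.0],
  [[0,0,0],[0,-0.2,0],5.0],
])

```text
clock: 13.1
tool_pos: [0.5574, 0.1056, 0.0066]
orientation: [127.0, 89.7, -129.7]
force: [-8.8, 0.7, 5.0]
opening: 0.0553
```

The stop contact is ambiguous, because the finger fronts may be near the face. I'll let go, regrip 7 mm further back and push again.

Request:
servo_tool([
  [[0,0,0],[0,0.1,0],7.5],
  [[0,0,0],[0,0.1,0],7.5],
  [[0,0,0],[0,0.1,0],7.5],
  [[0,0,0.2],[-0.05,0.4,0],7.5],
  [[0,0,0.2],[-0.05,0.8,0],7.5],
])

```text
clock: 13.6
tool_pos: [0.5498, 0.1039, 0.0072]
orientation: [113.6, 89.5, -143.2]
force: [0.7, -0.3, 0.4]
opening: 0.0748
```

Request:
servo_tool([
  [[0,0,0],[0,0,0],7.5],
  [[0,0,0],[0,0,0],5.0],
  [[0,0,0],[0,0,0],5.0],
  [[0,0,0],[0,0,0],5.0],
  [[0,0,0],[0,0,0],5.0],
])

```text
clock: 14.1
tool_pos: [0.5499, 0.1039, 0.0072]
orientation: [113.8, 89.5, -143.0]
force: [-0.0, 1.1, 0.7]
opening: 0.055
```

```bash
python3 - <<'E'
from m import *
o,t,r=state();print(t,press(t),o['opening'],o['force'])
pd(-.011,0,.0065)
for n in('wrist','side'):
    w=snap(n)
    red=inr(w,(0,150,60),(8,255,255))|inr(w,(172,150,60),(180,255,255))
    for c in cv2.findContours(red,cv2.RETR_EXTERNAL,cv2.CHAIN_APPROX_NONE)[0]:
        if cv2.contourArea(c)<15: continue
        q=np.array([press(onz(w,*p[0],.010)) for p in c]); print(n,cv2.boundingRect(c),q.min(0),q.max(0))
E
```

```text
[0.54991537 0.10388266 0.007227  ] [-18.8  -0.2] 0.05499176352842953 [-0.009295    1.0664411   0.72224718]
turn [ 0.2 -0.2 -0.4] shift cm [ 0.07 -0.78  0.01]
wrist (273, 239, 96, 39) [-27.1 -26.8] [-1.6 29.1]
side (336, 259, 22, 14) [-305.7  -95.7] [-250.8  -64.8]
side (247, 244, 11, 13) [-29.  -27.9] [-13.8  19.6]
```

Request:
servo_tool([
  [[0,0,-0.4],[0,-0.1,0],5.0],
  [[0,0,-0.4],[0,-0.2,0],5.0],
])

```text
clock: 14.4
tool_pos: [0.5501, 0.1038, 0.0071]
orientation: [139.8, 89.7, -117.0]
force: [-8.4, 1.1, 8.7]
opening: 0.0548
```

Request:
servo_tool([
  [[0,0,0],[0,-0.1,0],5.0],
  [[0,0,0],[0,-0.2,0],5.0],
])

```text
clock: 14.6
tool_pos: [0.5502, 0.1038, 0.0071]
orientation: [122.0, 89.6, -134.8]
force: [-11.0, 1.6, 11.6]
opening: 0.0546
```

Resistance came at once with the fingers 8 mm clear of the face, so the tray is against the stop and its red end is at about -28 mm. Releasing and going to the knob.

Request:
servo_tool([
  [[0,0,0],[0,0.05,0],7.5],
  [[0,0,0],[0,0.05,0],7.5],
  [[0,0,0],[0,0.05,0],7.5],
  [[0,0,0],[-2,0.05,0],7.5],
  [[0,0,0],[-5,0.05,0],7.5],
])

```text
clock: 15.1
tool_pos: [0.5488, 0.1032, 0.0559]
orientation: [116.1, 89.4, -140.7]
force: [0.0, 0.8, 0.1]
opening: 0.0748
```

Request:
servo_tool([
  [[0,0,0],[-2,0,0],7.5],
  [[0,0,0],[-4,0,0],7.5],
  [[0,0,0],[-4,0,0],7.5],
])

```text
clock: 15.4
tool_pos: [0.5511, 0.1043, 0.0987]
orientation: [130.4, 89.7, -126.4]
force: [-0.2, 0.3, 0.3]
opening: 0.0747
```

```bash
python3 - <<'E'
from m import *
o,t,r=state();print(t,press(t))
for n in('wrist','top','side'):
    w=snap(n,n+'6')
    y=inr(w,(22,120,80),(35,255,255))
    red=inr(w,(0,150,60),(8,255,255))|inr(w,(172,150,60),(180,255,255))
    for k,m,z in(('y',y,.047),('r',red,.010)):
      for c in cv2.findContours(m,cv2.RETR_EXTERNAL,cv2.CHAIN_APPROX_NONE)[0]:
        if cv2.contourArea(c)<20: continue
        q=np.array([press(onz(w,*p[0],z)) for p in c]); 
        if abs(q).max()<150: print(k,n,cv2.boundingRect(c),q.min(0),q.max(0))
pd(-.0455,.0915,.09); pd(-.0455,.0915,.024)
E
```

```text
[0.55105792 0.10425489 0.09874572] [-17.6  -0.1]
y wrist (420, 167, 45, 33) [-56.9  73.9] [-32.6 106.1]
r wrist (289, 193, 64, 33) [-25.7 -26.9] [ 4.6 29. ]
y top (233, 192, 8, 6) [-57.3  79. ] [-37.4 105.7]
y side (230, 263, 12, 16) [-69.9  80.9] [-31.9 125.6]
r side (239, 242, 19, 17) [-28.7 -29.8] [ 1.8 30.3]
turn [ 0.1 -0.3 -0.6] shift cm [0.54 2.55 9.2 ]
turn [ 0.1 -0.3 -0.6] shift cm [7.14 2.48 9.23]
```

Request:
servo_tool([
  [[0,0,-0.3],[0,0.8,3],7.5],
  [[0,0,-0.6],[0.3,1.8,6],7.5],
  [[0,0,-0.6],[0.5,2.5,9.2],7.5],
  [[0,0,-0.6],[0.5,2.5,9.2],7.5],
  [[0,0,-0.6],[0.5,2.5,9.2],7.5],
])

```text
clock: 16.05
tool_pos: [0.5029, 0.1876, 0.0894]
orientation: [169.0, 89.7, -87.7]
force: [-0.4, -1.0, -0.3]
opening: 0.075
```

```bash
python3 - <<'E'
from m import *
print(press(state()[1])); pd(-.0455,.092,.024)
w=snap('wrist','w7'); c=rect(inr(w,(22,120,80),(35,255,255)),(0,0,640,400)); print(cv2.boundingRect(c)); q=np.array([press(onz(w,*p[0],.047)) for p in c]); print(q.min(0),q.max(0))
E
```

```text
[-45.7  92. ]
turn [ 0.2 -0.3 -0.1] shift cm [ 6.54 -0.02  0.04]
(307, 203, 33, 37)
[-60.3  83. ] [-31.8 106.6]
```

Request:
servo_tool([
  [[0,0,0],[2,0,0.1],7.5],
  [[0,0,0],[4.5,0,0.1],7.5],
  [[0,0,0],[6.5,0,0.1],7.5],
  [[0,0,0],[6.5,0,0.1],7.5],
  [[0,0,0],[6.5,0,0.1],7.5],
])

```text
clock: 16.6
tool_pos: [0.5032, 0.1869, 0.0244]
orientation: [162.8, 89.6, -94.0]
force: [-0.4, -0.3, 0.8]
opening: 0.0746
```

Request:
servo_tool([
  [[0,0,0],[0,0,0],3.0],
  [[0,0,0],[0,0,0],2.0],
  [[0,0,0],[0,0,0],2.0],
  [[0,0,0],[0,0,0],2.0],
  [[0,0,0],[0,0,0],2.0],
])

```text
clock: 17.1
tool_pos: [0.5033, 0.187, 0.0248]
orientation: [166.7, 89.7, -90.1]
force: [0.4, -0.1, -0.0]
opening: 0.0405
```

Request:
servo_tool([
  [[0,0,0],[0,0,0],2.0],
  [[0,0,0],[0,0,0],2.0],
  [[0,0,0],[0,0,0],2.0],
  [[0,0,0],[0,0,0],2.0],
  [[0,0,0],[0,0,0],2.0],
])

```text
clock: 17.6
tool_pos: [0.5033, 0.1872, 0.0249]
orientation: [167.9, 89.7, -88.9]
force: [-1.5, 1.3, 2.1]
opening: 0.0236
```

```bash
python3 - <<'E'
from h import *
print(press(state()[1])); pd(-.0455,.005,.025)
E
```

```text
[-45.3  91.6]
turn [ 0.1 -0.3 -0.1] shift cm [ 0.04  0.03 -8.66]
```

Request:
servo_tool([
  [[0,0,0],[0,0,-1.2],2.0],
  [[0,0,0],[0,0,-2.6],2.0],
  [[0,0,0],[0,0,-4.2],2.0],
  [[0,0,0],[0,0,-5.8],2.0],
  [[0,0,0],[0,0,-7],2.0],
])

```text
clock: 18.1
tool_pos: [0.5199, 0.1175, 0.0249]
orientation: [172.3, 89.7, -84.6]
force: [3.3, 2.5, -9.5]
opening: 0.0238
```

```bash
python3 - <<'E'
from h import *
o,t,r=state();print(press(t),r.inv().apply(o['force'])); pd(-.0455,.005,.025)
E
```

```text
[-45.   19.9] [ 9.50009161 -3.78984132  1.7608987 ]
turn [ 0.  -0.3 -0. ] shift cm [ 0.    0.06 -1.49]
```

Request:
servo_tool([
  [[0,0,0],[0.03,0.05,-0.3],2.0],
  [[0,0,0],[0.03,0.05,-0.7],2.0],
  [[0,0,0],[0.03,0.05,-1.0],2.0],
  [[0,0,0],[0.03,0.05,-1.2],2.0],
])

```text
clock: 18.5
tool_pos: [0.5227, 0.1059, 0.0249]
orientation: [-177.9, 89.7, -74.7]
force: [3.5, 3.0, -4.3]
opening: 0.0237
```

Request:
servo_tool([
  [[0,0,0],[0,0,-0.1],2.0],
  [[0,0,0],[0,0,-0.2],2.0],
  [[0,0,0],[0,0,-0.3],2.0],
])

```text
clock: 18.8
tool_pos: [0.5232, 0.1042, 0.0249]
orientation: [-168.8, 89.8, -65.6]
force: [-3.4, 13.9, -1.9]
opening: 0.0238
```

Request:
servo_tool([
  [[0,0,0],[0,0,-0.1],2.0],
  [[0,0,0],[0,0,-0.2],2.0],
  [[0,0,0],[0,0,-0.3],2.0],
])

```text
clock: 19.1
tool_pos: [0.5233, 0.104, 0.0249]
orientation: [-111.5, 89.9, -8.3]
force: [-8.6, 23.4, -0.2]
opening: 0.0238
```

```bash
python3 - <<'E'
from h import *
o,t,r=state();print(press(t),r.inv().apply(o['force'])); pd(-.0455,.005,.025)
E
```

```text
[-44.7   6. ] [ 0.13466767  3.02034636 24.73995812]
turn [ 0.  -0.   0.1] shift cm [-0.01  0.08 -0.1 ]
```

The keeper hit a firm stop at y = 6 mm (5 expected). Relaxing, releasing and retreating.

Request:
servo_tool([
  [[0,0,0],[0,0,0],4.0],
  [[0,0,0],[0,0,0],5.0],
  [[0,0,0],[0,0,0],5.0],
  [[0,0,0],[0,0,0],5.0],
  [[0,0,0],[-1,0,0],5.0],
])

```text
clock: 19.6
tool_pos: [0.5222, 0.1031, 0.0341]
orientation: [142.9, 89.9, -114.0]
force: [-0.4, 0.3, 0.0]
opening: 0.0495
```

Request:
servo_tool([
  [[0,0,0],[-3,0,0],5.0],
  [[0,0,0],[-6,0,0],5.0],
  [[0,0,0],[-9,0,0],5.0],
  [[0,0,0],[-12,0,0],5.0],
  [[0,0,0],[-14,0,0],5.0],
])

```text
clock: 20.1
tool_pos: [0.5229, 0.1032, 0.1774]
orientation: [-127.7, 89.9, -24.6]
force: [0.7, 0.4, 0.4]
opening: 0.0498
```

Request:
servo_tool([
  [[0,0,0],[0,0,-5],5.0],
  [[0,0,0],[0,0,-10],5.0],
  [[0,0,0],[0,0,-15],5.0],
  [[0,0,0],[0,0,-20],5.0],
  [[0,0,0],[0,0,-20],5.0],
])

```text
clock: 20.6
tool_pos: [0.5684, -0.0968, 0.1781]
orientation: [-152.0, 89.9, -49.2]
force: [-0.9, 0.2, -0.2]
opening: 0.0502
```

```bash
python3 - <<'E'
from m import *
for n in('top','side'):
    w=snap(n,n+'8')
    y=inr(w,(22,120,80),(35,255,255)); red=inr(w,(0,150,60),(8,255,255))|inr(w,(172,150,60),(180,255,255))
    for k,m,z in(('y',y,.047),('r',red,.010)):
      for c in cv2.findContours(m,cv2.RETR_EXTERNAL,cv2.CHAIN_APPROX_NONE)[0]:
        if cv2.contourArea(c)<15: continue
        q=np.array([press(onz(w,*p[0],z)) for p in c]); 
        if abs(q).max()<150: print(k,n,cv2.boundingRect(c),q.min(0),q.max(0))
    if n=='top': A=cv2.resize(w['image'][95:225,160:410],(640,333),interpolation=cv2.INTER_CUBIC)
    else: B=cv2.resize(w['image'][170:300,120:370],(640,333),interpolation=cv2.INTER_CUBIC)
cv2.imwrite('pics/fin.png',cv2.resize(np.vstack([A,B])[:,:,::-1],(576,600)))
E
```

```text
y top (260, 187, 5, 6) [-56.7  -9.7] [-36.7   7.1]
r top (260, 179, 10, 7) [-28.6 -27.8] [-6.8  6.7]
y side (250, 242, 11, 15) [-69.1  -6.6] [-31.8  41.5]
r side (239, 242, 13, 17) [-29.3 -27.6] [ 1.8 30.7]
```

View pics/fin.png

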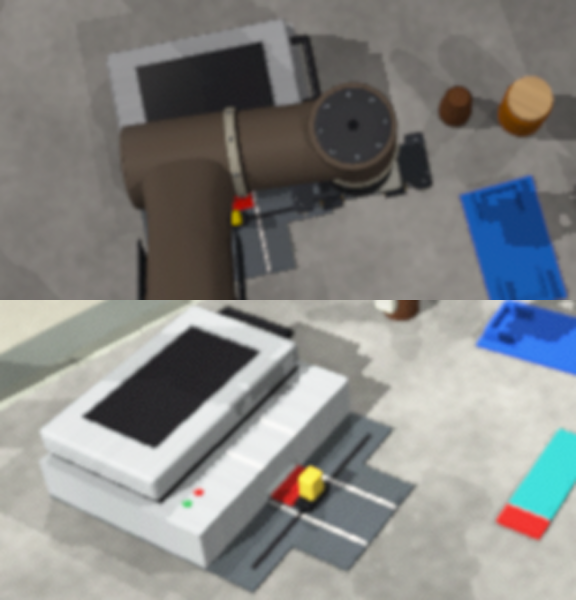

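The final crops show the stand empty and only the red end jutting out at (290,487). The knob is right behind it at (311,483), midway between the white lines. The mill and jar stand where they were. Handing in.

```bash
python3 -c "
from plant import ctrl
print(ctrl.close_job())"
```

```text
the job is handed in; nothing more can be done
None
```

The tray is fully home, the keeper is across behind it, and the job is handed in at about 21 s on the clock, with the arm clear of everything. I viewed 9 pictures of the 10 allowed.

**What I did:**
- **Lift and place:** I lifted the tray from the blue stand, set it flat on the sill with its nose about 10 mm inside the mouth, and let go.
- **Slide home:** I gripped it by its red end and slid it in. The first contact could have been the fingers meeting the press face, so I let go, regripped about 8 mm further back and pushed again. It resisted at once at about 11 N, so I took it to be at the stop.
- **Keeper:** I gripped the yellow knob and slid it across to a firm stop (about 25 N), then released it and withdrew.

**Last checks:**
- **Tray:** the red end's outer edge is at about -29 mm in the press frame, where -30 is ideal.
- **Keeper:** the knob stopped at y = 6 mm (gripper reading), where 5 is ideal.
- **Forces:** the largest wrist force reading was about 25 N.
- **Bystanders:** the mill and jar stand as before. The mug was outside the last crops, but the arm never went near it.

**What disagreed:**
- **Press depth:** the gripper position at the stop implied the press sits about 5 mm deeper than my estimate. The knob and red-end measurements differed from that estimate by only 1–2 mm, so I relied on the second push.
- **Force spike:** there was a brief push of about 19 N partway through the slide from a slight tilt of the tool. It went away once I corrected the tilt.

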